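# Lock the parts chest with hasp and pin

### The job

Lock the small wooden parts chest. First swing its steel hasp down flat over the staple. Then lift the locking pin out of its dark wooden rest by the bare shank, lay it down flat on the open worktop and let go of it, so that you can take it again by its square head, and push its shank through the staple above the hasp until the head is close up against the hasp strap; leave the pin there, and do not push the eye loupe or the yellowed plastic pot about.

Things in the scene. Friction and masses are not known exactly. Their poses are not given: they have to be found in the camera images.
- chest: closed low wooden chest, 130 (x) x 150 (y) x 45 mm high, fixed to the worktop; place and turn vary, it may stand left or right. Origin under its centre; x points to its back (away from the robot at yaw 0), y to its left. Its top is a fixed front deck, which carries the staple, and a lid behind it, which carries the hasp.
- staple (a point): foot of the steel staple, on the chest's top face 45 mm above the worktop, midway between its legs; axes as the chest's. An upright arch of 5 mm round bar in the chest's x-z plane: leg centre lines at x -10 and +10 mm, underside 26 mm and top 31 mm above this point, top corners rounded.
- loop (a point): centre of the opening left in the staple when the hasp is shut, 17 mm above the chest's top: 15 mm wide (chest x), 18 mm high, from the strap's top (8 mm above the chest's top) to the arch (26 mm above). The pin goes through along the chest's y, from either side. Axes as the chest's.
- hasp_hinge (a point): centre of the hasp's hinge line, 51 mm above the worktop, 42 mm behind the staple (chest +x); the hinge line runs along the chest's y. Axes as the chest's.
- hasp (a joint): angle of the hasp strap, rad: 0 = shut (stop), flat over the staple toward the chest's front (-x), the staple standing up through its slot; pi/2 = upright; starts at 1.7 to 2.15, leaning back over the lid. Stiff: stays where left, about 1 N at its end moves it. Plate 30 mm wide (y), 4 mm thick, reaching 75 mm from the hinge line; slot from 27 to 59 mm, then the solid end.
- hasp_end (a point): middle of the curled lip (7 mm thick, 28 mm wide) at the strap's free end, 71.5 mm from the hinge line.
- pin: loose locking pin, 104 mm, about 40 g: round steel shank 8 mm thick, 70 mm long, rounded tip; square aluminium head 14 x 14 x 34 mm with dark grooves. Origin on its axis at the shoulder between shank and head; x points to the tip. Starts level in the rest, axis 24 mm above z = 0. Lying flat, its head axis is 7 mm above what it lies on, the tip 3 mm lower; the white mat is 2 mm thick.
- pin_head (a point): centre of the pin's square head, 17 mm behind the shoulder; axes as the pin's.
- pin_shank (a point): point on the pin's axis 30 mm in front of the shoulder: in the rest, the middle of the open finger gap; 12 mm in front of the pin's centre of mass. Axes as the pin's.
- pin_tip (a point): tip of the pin, on its axis, 70 mm in front of the shoulder. (The free place to lay the pin is the 0.10 m and more between chest and rest; the white mat, top at z = 0.002, covers it.)
- rest: dark wooden pin rest, fixed, 102 (x) x 40 mm; place and turn vary. Origin under its centre; x points along the pin to its tip. At -x a block 48 x 30 x 34 mm high whose pocket hides the head (2 mm play, 3 mm below the edge: no grasp there), then a gap 46 mm long over a 4 mm base where the shank is free, then a notched tip support 8 x 24 x 30 mm high. The pin lifts straight up.
- loupe_mid (a point): middle of a black eye loupe, a waisted cylinder 36 mm in diameter, 27 mm high, standing loose behind the space between chest and rest; a bystander.
- pot_mid (a point): middle of a yellowed plastic pot with a lid, 56 mm in diameter, 28 mm high, loose at the left; a bystander.

How it is judged:
By the outcome, as a careful person would: the job done as asked, in the order asked, and still so for the second after the job is handed in, with the robot touching nothing.
It also fails if it takes over 69 s, if anything falls off the work surface, if the arm or the gripper's body presses on something with over 40 N, if the wrist force passes 120 N, or if a joint passes its speed limit or range.

### The arm

A 6-joint arm with a two-finger parallel gripper is mounted at the origin on a cart in front of the work surface, level with it; the furniture and walls round the work are solid. World frame = base frame: x ahead of the robot, y to its left, z up, the work surface at z = 0. Lengths are in mm, angles in degrees, forces in N, time in s.
With the tool pointing down it reaches from about 325 to 925 mm from the base axis. Payload 3.1 kg.
Tool frame: the origin (TCP) lies at the very end of the fingers, on their centre line; the grasp point (between the pads) lies grasp_offset behind it (grasp_offset is the distance from the TCP to the grasp point, in mm); z points along the fingers, y is the line along which they close (so a half turn about z gives the same grasp; the last joint's range is limited). The gripper opens to 85 mm and grips with 20 to 120 N. Pads are 22 mm wide; open, the fingers measure 114 mm over their backs; the gripper's body (76 mm by 85 mm) begins 54 mm behind the grasp point. The pads swing forward as they close: fully open they stand 13 mm farther back than shut.
Start: joints at [-79.194, 12.427, 92.441, -0, 75.132, -6.429], TCP at [185.199, -596.943, 231.3] pointing down, gripper open.
Joint ranges: [-157.48, 157.48], [-44.54, 120.13], [17.64, 146.25], [-64.5, 244.5], [7.68, 150.69], [-147.95, 147.95]. Speed limits (degrees/s): [159.86, 159.86, 180, 180, 180, 180].

### API

Orientations are given as [roll, pitch, yaw] about the fixed x, y, z axes, in that order (R = Rz(yaw) Ry(pitch) Rx(roll)).
In Python, from station import * gives the robot as it stands. Calls block until the motion is done:
- goto(position, orientation): joint-space move of the TCP to a pose.
- move_l(position, attitude=None, speed=150): straight line of the TCP; attitude=None keeps the orientation; speed is the mean speed in mm/s.
- move_j(angles): joint-space move.
- grip(opening, squeeze=None): finger opening in mm; squeeze is the grip in N (None keeps the last); returns when the fingers have stopped.
- wait(seconds).
- solve_ik(position, orientation): joint angles nearest the present ones, or None.
- get_obs(): the state.
- get_image(name): name is "scene" or "side" or "wrist"; returns the picture (400x640x3 uint8, red, green, blue); there is no depth.
- get_calibration(name): a dict with "fx", "fy", "cx", "cy" (pixels), "R" (3x3) and "t" (3): a world point X has camera coordinates R X + t; the wrist camera has in their place "mount" (4x4, takes a point from camera to tool coordinates, whose origin is the TCP and whose axes are the flange's). Camera axes: x right, y down, z forward; pixel columns grow to the right and rows downward; lengths in mm; the calibration is good to about 2 mm. The wrist camera is an equidistant fisheye: a pixel r from the principal point sees the ray r / f radians off the axis. A picture is of the moment at which its call begins: read the wrist's pose just before it. get_calibration takes no time and is no camera call.
A pose or a line that the arm cannot do raises Unreachable and nothing moves.
- sign_off(): hands the job in; it is judged then, once.
Trained networks look in the newest picture that a camera, given by its name, has taken for a name from the list of things; names that differ only in an ending like _2 or _b are one class to them, and where a whole thing is asked for, a point or a joint stands for the part that bears it (a point fixed in the world has none). Each returns a list of dicts, best first, with "score" (0 to 1); they miss things now and then, are a little off and sometimes report something else, mostly with a low value. They report only what shows in the picture. A call takes as long as a camera call.
- spot_in(name, camera): "extent" ([centre column, centre row, width, height] in pixels, round what is visible of it).
- regions_of(name, camera): "region" (400x640 bool, what is visible of it) and "extent" ([centre column, centre row, width, height] in pixels, round what is visible of it).
The state is a dict: "t": time; "joint_pos": joint angles; "qvel": joint speeds; "effort": joint torques, N m; "tcp_pos": TCP position; "ee_rot": TCP orientation; "wrist_force": force on the tool from outside, world axes, zero at the start; "moment": the same for the moment, N m; "grip_width": finger opening in mm; "grip_force": force on a finger pad.
Only numpy, scipy, OpenCV 4.12 (cv2) and the standard library are available. Lean on these libraries where they do the work, as an engineer would, in place of code of your own. Each camera call takes 0.05 s, during which the arm holds its last target. There are 200 camera calls.

## Working session

There is one attempt and no reset: what is moved stays moved. The work goes in short steps, each a Python script; the robot and the scene stay as the last script left them, time stands still between calls to the robot, and variables do not carry over. Pictures are saved under pics/ and viewed, at most 12 in all, crops included, and the job is handed in when it is done.

```bash
ls; mkdir -p pics; python3 - <<'E'
from station import *
import cv2
o=get_obs();print(o)
for c in("scene","side"):
    im=get_image(c);cv2.imwrite(f"pics/{c}0.png",im[:,:,::-1])
    k=get_calibration(c);print(c,k)
    for n in("chest","rest","pin","hasp","staple","hasp_end","hasp_hinge","pin_shank","pin_tip","loupe_mid","pot_mid"):
        r=spot_in(n,c);print(n,[(round(d["score"],2),[round(float(v)) for v in d["extent"]]) for d in r[:2]])
print(get_calibration("wrist"))
print(get_obs()["t"])
E
```

```text
pics
{'t': 0.0, 'joint_pos': array([-7.91917092e+01,  1.24766185e+01,  9.25304646e+01, -7.01575270e-04,
        7.51308649e+01, -6.42873803e+00]), 'qvel': array([ 0.02752822, -0.10080675, -0.01432419, -0.03646402, -0.08103407,
        0.04071758]), 'effort': array([-4.65497506e-04, -3.96845019e+01, -3.03852618e+01, -2.24421910e-04,
        9.72588634e-03, -9.96438398e-08]), 'tcp_pos': array([ 185.06379312, -596.10884972,  229.95166813]), 'ee_rot': array([-1.79862844e+02, -1.47722748e-02,  1.72371920e+01]), 'wrist_force': array([-0.13572517, -0.01327499,  0.81819181]), 'moment': array([-0.0164569 ,  0.06287711, -0.00396567]), 'grip_force': 0.0, 'grip_width': 85.4300926193116}
scene {'fx': 401.23542654185314, 'fy': 401.23542654185314, 'cx': 313.4811632304185, 'cy': 196.66512828631812, 'R': array([[-0.84586062, -0.53329954, -0.0105549 ],
       [-0.31287118,  0.51207361, -0.79993265],
       [ 0.4320086 , -0.67332921, -0.59999696]]), 't': array([594.13019318,  60.15930788, 937.62019612])}
chest [(0.64, [360, 152, 60, 54])]
rest [(0.59, [310, 226, 39, 36])]
pin [(0.43, [309, 222, 24, 21]
[... 783 characters left out ...]
staple []
hasp_end [(0.86, [374, 290, 30, 39]), (0.15, [356, 320, 92, 93])]
hasp_hinge [(0.58, [356, 320, 94, 90])]
pin_shank []
pin_tip [(0.65, [315, 209, 39, 13])]
loupe_mid [(0.55, [360, 236, 18, 19])]
pot_mid [(0.52, [286, 159, 21, 16])]
{'fx': 309.70691628693146, 'fy': 309.70691628693146, 'cx': 316.7592067065414, 'cy': 199.18358515626477, 'mount': array([[ 4.43644510e-04, -9.64347369e-01, -2.64639294e-01,
         6.61320676e+01],
       [ 9.99999581e-01,  2.16084169e-04,  8.88999215e-04,
         1.11227996e-01],
       [-8.00119691e-04, -2.64639577e-01,  9.64347061e-01,
        -1.41788909e+02],
       [ 0.00000000e+00,  0.00000000e+00,  0.00000000e+00,
         1.00000000e+00]])}
1.2
```

```bash
cat > h.py <<'E'
from station import *
import numpy as np, cv2
def ray(c,u,v):
    k=get_calibration(c);R=np.array(k["R"]);t=np.array(k["t"])
    d=R.T@np.array([(u-k["cx"])/k["fx"],(v-k["cy"])/k["fy"],1]);return -R.T@t,d
def onz(c,u,v,z):
    o,d=ray(c,u,v);return o+d*(z-o[2])/d[2]
def tri(a,b):
    (o1,d1),(o2,d2)=ray("scene",*a),ray("side",*b)
    s=np.linalg.lstsq(np.c_[d1,-d2],o2-o1,rcond=None)[0]
    return (o1+s[0]*d1+o2+s[1]*d2)/2,np.linalg.norm(o1+s[0]*d1-o2-s[1]*d2)
def proj(c,X):
    k=get_calibration(c);p=np.array(k["R"])@X+k["t"];return np.array([k["fx"]*p[0]/p[2]+k["cx"],k["fy"]*p[1]/p[2]+k["cy"]])
def wproj(X,o,k):
    "world points Nx3 -> wrist pixels"
    from scipy.spatial.transform import Rotation as Ro
    T=Ro.from_euler('xyz',o["ee_rot"],degrees=True)
    p=T.inv().apply(np.atleast_2d(X)-o["tcp_pos"]);M=np.array(k["mount"]);c=(p-M[:3,3])@M[:3,:3]
    r=np.hypot(c[:,0],c[:,1]);th=np.arctan2(r,c[:,2])
    return np.c_[k["cx"]+k["fx"]*th*c[:,0]/r,k["cy"]+k["fy"]*th*c[:,1]/r]
def wray(u,v,o,k):
    from scipy.spatial.transform import Rotation as Ro
    x=(u-k["cx"])/k["fx"];y=(v-k["cy"])/k["fy"];th=np.hypot(x,y);s=np.sin(th)/max(th,1e-9)
    M=np.array(k["mount"]);T=Ro.from_euler('xyz',o["ee_rot"],degrees=True)
    return T.apply(M[:3,3])+o["tcp_pos"],T.apply(M[:3,:3]@np.array([x*s,y*s,np.cos(th)]))
def wz(u,v,z,o,k):
    p,d=wray(u,v,o,k);return p+d*(z-p[2])/d[2]
E
python3 - <<'E'
from h import *
print(grasp_offset if 'grasp_offset' in globals() else get_obs().keys())
for n,a,b in(("chest",(360,152),(357,319)),("rest",(310,226),(314,210)),("hend",(353,135),(374,290)),("loupe",(298,187),(360,236)),("pot",(249,320),(286,159))):
    print(n,*tri(a,b))
a=cv2.imread("pics/scene0.png")[90:350,220:420];b=cv2.imread("pics/side0.png")[140:390,240:440]
a=cv2.resize(a,(400,520),interpolation=cv2.INTER_CUBIC);b=cv2.resize(b,(400,500),interpolation=cv2.INTER_CUBIC)
b=cv2.copyMakeBorder(b,0,20,0,0,cv2.BORDER_CONSTANT)
cv2.imwrite("pics/v1.png",np.hstack([a,b]))
E
```

```text
18.700000000000003
chest [ 5.40555471e+02 -1.32440373e-01  2.30880438e+01] 5.7280607018219865
rest [499.7218364  339.3621305   14.52934007] 4.0536915204445005
hend [564.76285573  12.98470688  80.36578601] 5.012708970702824
loupe [600.93882761 229.96271607  16.01623916] 6.935211272280084
pot [448.55930538 611.57935124  16.83947717] 5.586171727987779
```

View pics/v1.png

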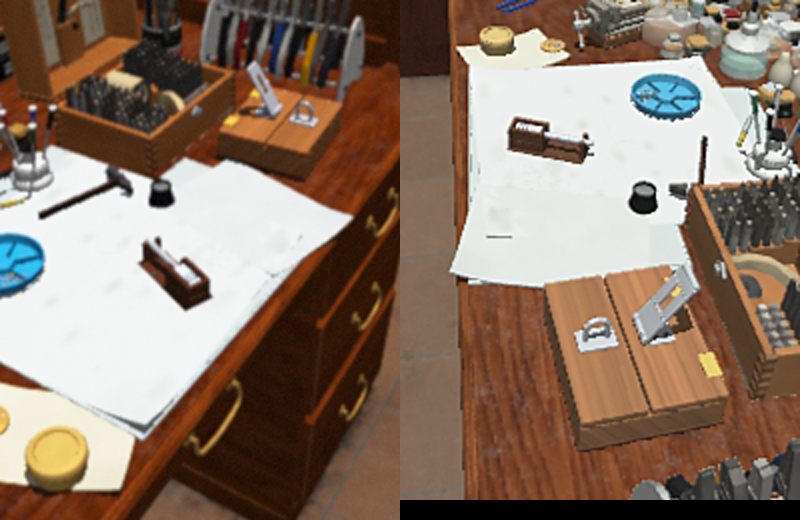

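```bash
python3 - <<'E'
from h import *
goto([520,5,230],[180,0,0])
k=get_calibration("wrist");o=get_obs();print(o["t"],o["tcp_pos"],o["ee_rot"],o["joint_pos"].round())
im=get_image("wrist");cv2.imwrite("pics/w1.png",im[:,:,::-1])
for n in("chest","hasp","staple","hasp_end","hasp_hinge"):
    r=spot_in(n,"wrist");print(n,[(round(d["score"],2),[round(float(v)) for v in d["extent"]]) for d in r[:2]])
import pickle;pickle.dump(o,open("o1.pkl","wb"))
E
```

```text
3.65 [520.15031719   4.30633614 230.02835495] [ 1.79985003e+02 -6.95106900e-03 -5.63347443e-02] [ -7.  -0. 107.  -0.  74.  83.]
chest [(0.91, [311, 162, 145, 130]), (0.27, [81, 185, 14, 65])]
hasp [(0.92, [308, 134, 43, 48])]
staple [(0.91, [309, 160, 146, 130])]
hasp_end [(0.68, [305, 137, 36, 48])]
hasp_hinge [(0.92, [308, 161, 147, 132])]
```

View pics/w1.png

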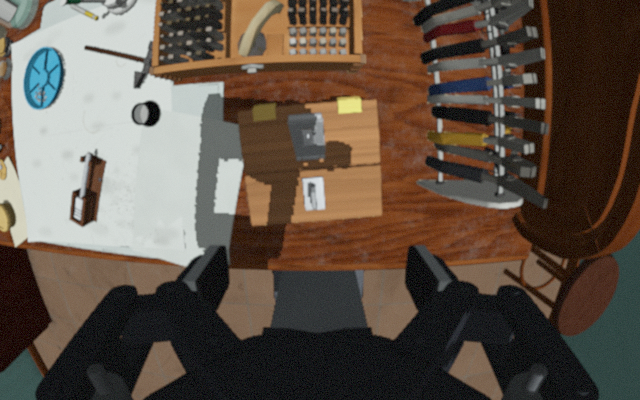

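```bash
python3 - <<'E'
import cv2,numpy as np
i=cv2.imread("pics/w1.png")
a=cv2.resize(i[85:235,230:390],(592,555),interpolation=cv2.INTER_CUBIC)
b=cv2.resize(i[140:240,62:112],(200,400),interpolation=cv2.INTER_CUBIC)
b=cv2.copyMakeBorder(b,0,155,0,0,cv2.BORDER_CONSTANT)
cv2.imwrite("pics/v2.png",np.hstack([a,b]))
E
```

```text
(no output)
```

View pics/v2.png

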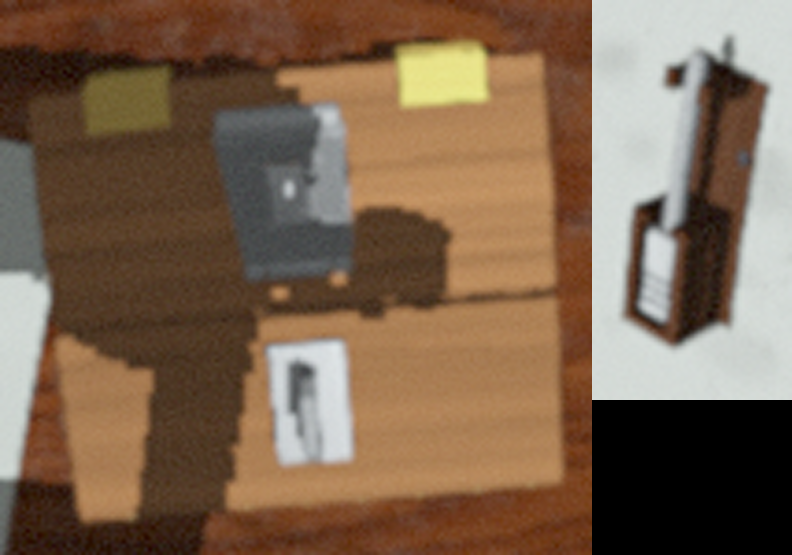

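```bash
python3 - <<'E'
from h import *
import pickle
from scipy.optimize import least_squares
o=pickle.load(open("o1.pkl","rb"));k=get_calibration("wrist")
C={"FL":(251.6,225.8),"FR":(382.2,215.8),"BR":(376.5,99.3),"BL":(238.1,110.7)}
L={"FL":(-65,75),"FR":(-65,-75),"BR":(65,-75),"BL":(65,75)}
for n in C: print(n,wz(*C[n],45,o,k).round(1))
S=wz(314.3,193.9,46,o,k);print("staple",S.round(1))
def P(p,l): 
    c,s=np.cos(p[2]),np.sin(p[2]);return np.array([p[0]+c*l[0]-s*l[1],p[1]+s*l[0]+c*l[1],45])
f=lambda p:np.concatenate([wproj(P(p,L[n]),o,k)[0]-C[n] for n in C])
r=least_squares(f,[540,0,0]);print(r.x,np.degrees(r.x[2]),f(r.x).round(1))
p=r.x;R=np.array([[np.cos(p[2]),-np.sin(p[2])],[np.sin(p[2]),np.cos(p[2])]])
print("staple local",R.T@(S[:2]-p[:2]))
for z in(51,):
  for q in((297.6,159.3),(325.1,157.4)): print("hinge local",R.T@(wz(*q,z,o,k)[:2]-p[:2]))
H=np.array([42,0])+R.T@(S[:2]-p[:2])
for th in(1.7,1.8,1.9,2.0,2.1):
  l=H+[-75*np.cos(th),0];X=np.array([[*(R@(l+[0,s])+p[:2]),51+75*np.sin(th)] for s in(15,-15)])
  print(th,wproj(X,o,k).round(1).tolist())
for n,q,z in(("tip",(88.5,153.75),26),("sh",(82,195),28),("rear",(77.7,219.5),31)):print(n,wz(*q,z,o,k).round(1))
print("tri staple top",tri((371.5,143),(338.5,303)))
E
```

```text
FL [465.3  78.   45. ]
FR [477.3 -70.2  45. ]
BR [605.6 -59.2  45. ]
BL [594.4  87.2  45. ]
staple [503.    6.3  46. ]
[5.35597168e+02 8.96695104e+00 7.84266984e-02] 4.493518820218402 [-0.5  0.3  0.6  0.5  1.4 -0.6 -1.4 -0.1]
staple local [-32.70988954  -0.07711461]
hinge local [ 7.1496031  14.16477304]
hinge local [  6.83800583 -14.60083637]
1.7 [[289.8, 157.7], [327.1, 154.7]]
1.8 [[289.1, 148.5], [326.4, 145.4]]
1.9 [[288.5, 139.4], [325.6, 136.3]]
2.0 [[288.0, 130.7], [324.9, 127.6]]
2.1 [[287.7, 122.5], [324.1, 119.4]]
tip [556.3 316.3  26. ]
sh [498.6 339.3  28. ]
rear [462.2 356.   31. ]
tri staple top (array([504.73349027,   6.0438319 ,  66.05245201]), np.float64(5.527361375892245))
```

```bash
cat >> h.py <<'E'
CH=np.array([535.6,9.0]);CY=4.49
def cw(x,y,z):
    "chest local (x,y) + world z -> world"
    a=np.radians(CY);return np.array([CH[0]+np.cos(a)*x-np.sin(a)*y,CH[1]+np.sin(a)*x+np.cos(a)*y,z])
E
python3 - <<'E'
from h import *
O=[180,0,CY];HX=9.3
def c(x,z,s): move_l(cw(HX+x,0,51+z),O,s)
grip(0,30)
goto(cw(HX+70,0,190),O)
c(70,45,200);c(11,48,120);c(-21,45,100);print(get_obs()["wrist_force"])
c(0,55,150);c(0,95,200);c(-44,90,200)
for th in(50,40,30,20,10,4):
    t=np.radians(th);c(-73*np.cos(t)-1,75*np.sin(t)+2,120)
    print(th,get_obs()["wrist_force"].round(1))
for z in(6,4,2.5,1,-.5):
    c(-74,z,40);f=get_obs()["wrist_force"];print(z,f.round(1),get_obs()["tcp_pos"][2])
    if f[2]>9:break
c(-74,60,250);c(-120,120,300)
o=get_obs();print(o["t"],o["tcp_pos"],o["ee_rot"])
cv2.imwrite("pics/w2.png",get_image("wrist")[:,:,::-1])
k=get_calibration("wrist")
print("staple exp",wproj(cw(-32.7,0,76),o,k),"end",wproj(cw(9.3-75,0,53),o,k),spot_in("hasp","wrist")[:1])
i=cv2.imread("pics/w2.png");cv2.imwrite("pics/v3.png",cv2.resize(i[60:240,200:440],(800,600),interpolation=cv2.INTER_CUBIC))
E
```

```text
[-0.17084514 -0.08826596  0.13717937]
50 [0.3 0.4 0.7]
40 [ 0.8 -0.1  0.4]
30 [0.6 0.3 0.6]
20 [-0.5  0.2  0.4]
10 [-0.3  0.2 -0.5]
4 [-0.1 -0.1  0.6]
6 [-0.3  0.3 -0.6] 57.1944844225751
4 [-1.1 -0.2  4.9] 55.72916943616377
2.5 [-4.3  0.5 13. ] 55.25788377492708
11.2 [4.24568772e+02 3.87364529e-01 1.70425255e+02] [-1.79994705e+02  7.02729823e-03  4.47491551e+00]
staple exp [[316.26085233  99.91726739]] end [[316.28856271 140.73088515]] [{'extent': [318.6, 93.5, 40.8, 93.6], 'score': 0.67}]
```

View pics/v3.png

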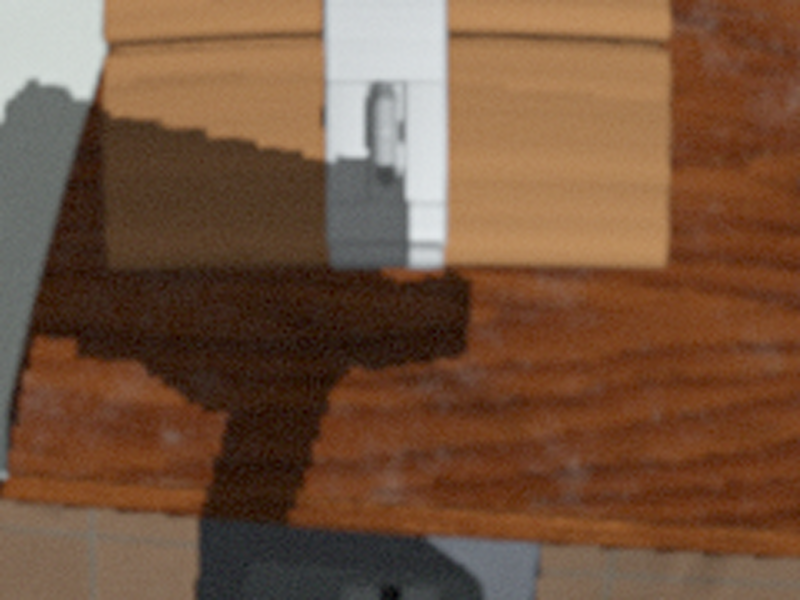

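```bash
python3 - <<'E'
from h import *
import pickle
goto([523,329,170],[180,0,-21.7])
grip(50)
k=get_calibration("wrist");o=get_obs();pickle.dump(o,open("o2.pkl","wb"));print(o["t"],o["tcp_pos"],o["joint_pos"].round())
im=get_image("wrist")[:,:,::-1];cv2.imwrite("pics/w3.png",im)
for n in("rest","pin"):
    r=spot_in(n,"wrist");print(n,[(round(d["score"],2),[round(float(v)) for v in d["extent"]]) for d in r[:2]])
for y in(-94.5,-85.5,-75): print(y,[ (None if q is None else q.round()) for q in [solve_ik([500,80,60],[180,0,y]),solve_ik([500,80,60],[180,0,y+180])]])
cv2.imwrite("pics/v4.png",cv2.resize(im[95:245,216:416],(800,600),interpolation=cv2.INTER_CUBIC))
E
```

```text
13.125 [523.11232398 328.81667604 170.19183727] [ 26.  15.  96.  -0.  69. 137.]
rest [(0.67, [313, 208, 41, 110])]
pin [(0.76, [311, 200, 14, 107])]
-94.5 [None, array([  1.,  11., 115.,  -0.,  54.,   6.])]
-85.5 [None, array([  1.,  11., 115.,  -0.,  54.,  -3.])]
-75 [None, array([  1.,  11., 115.,  -0.,  54., -14.])]
```

View pics/v4.png

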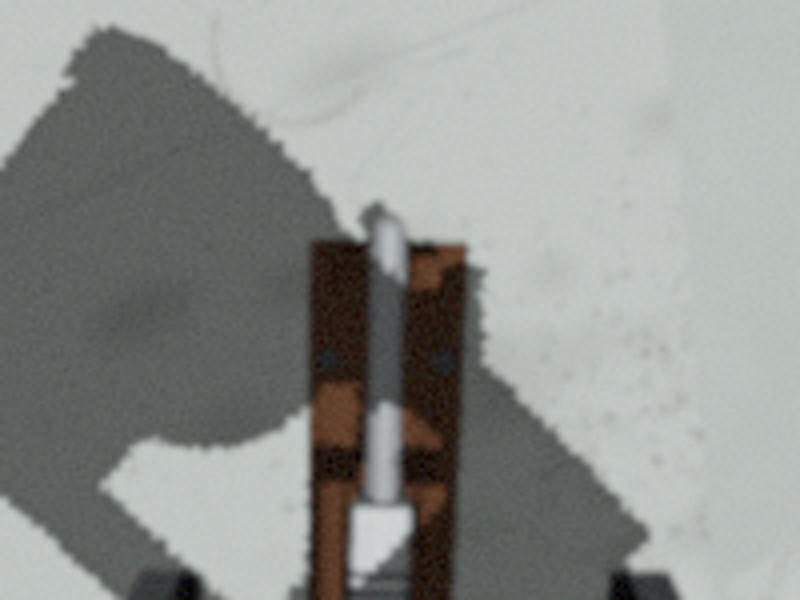

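```bash
python3 - <<'E'
from h import *
import pickle
o=pickle.load(open("o2.pkl","rb"));k=get_calibration("wrist")
T=wz(313.75,149.5,24,o,k);S=wz(311.5,220.75,27,o,k);d=T-S;yaw=np.degrees(np.arctan2(d[1],d[0]))
print(T,S,np.hypot(*d[:2]),yaw)
u=np.array([np.cos(np.radians(yaw)),np.sin(np.radians(yaw))]);m=(T[:2]+S[:2])/2
g=m-u*5
print("grasp",g)
yw=yaw+180;O=[180,0,yw]
grip(36)
goto([*g,90],O);move_l([*g,18],O,150)
grip(0,50)
ob=get_obs();print(ob["grip_width"],ob["grip_force"],ob["wrist_force"],ob["tcp_pos"],ob["t"])
if ob["grip_width"]>5:
    move_l([*g,80],O,120);ob=get_obs();print(ob["grip_width"],ob["wrist_force"])
    cv2.imwrite("pics/w4.png",get_image("wrist")[:,:,::-1]);cv2.imwrite("pics/s4.png",get_image("side")[:,:,::-1])
    i=cv2.imread("pics/w4.png")[150:300,216:416];j=cv2.imread("pics/s4.png")[130:280,240:400]
    cv2.imwrite("pics/v5.png",np.hstack([cv2.resize(i,(400,300)),cv2.resize(j,(400,300))]))
E
```

```text
[556.85414588 317.59276024  24.        ] [493.65881695 345.23023047  27.        ] 68.97448339178044 -23.621397398525378
grasp [520.67541565 333.41495148]
5.7975198986814505 49.070393443107605 [0.76613523 0.85256793 4.31165314] [522.06906629 334.13868177  19.74068741] 17.2
5.290319824339446 [ 0.08025821  0.17931869 -0.40058487]
```

View pics/v5.png

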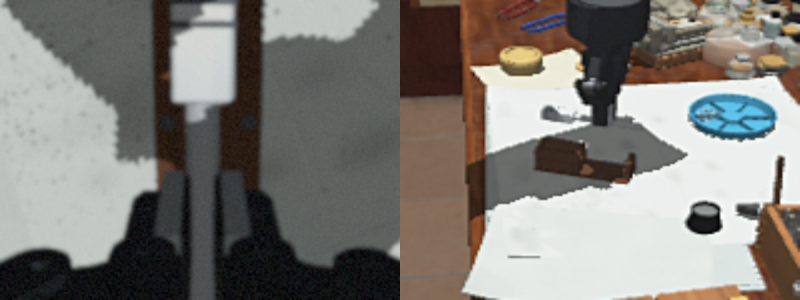

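```bash
python3 - <<'E'
from h import *
O=[180,0,CY+90];x,y=490,200
goto([x,y,80],O);move_l([x,y,22],O,120);f0=get_obs()["wrist_force"][2]
for z in np.arange(20,2.5,-1.5):
    move_l([x,y,z],O,40);ob=get_obs();f=ob["wrist_force"][2]-f0;print(round(z,1),ob["tcp_pos"][2].round(1),f.round(1))
    if f>2.5:break
grip(20,20);move_l([x,y,60],O,150)
ob=get_obs();print(ob["t"],ob["grip_width"])
# move back so that the head is well in view
a=np.radians(CY+90);move_l([x+40*np.cos(a),y+40*np.sin(a),140],O,200)
import pickle;k=get_calibration("wrist");o=get_obs();pickle.dump(o,open("o3.pkl","wb"))
im=get_image("wrist")[:,:,::-1];cv2.imwrite("pics/w5.png",im)
cv2.imwrite("pics/v6.png",cv2.resize(im[95:245,216:416],(800,600),interpolation=cv2.INTER_CUBIC));print(get_obs()["t"])
E
```

```text
20.0 20.8 0.5
18.5 18.6 0.2
17.0 16.8 0.6
15.5 15.3 -0.1
14.0 13.9 0.5
12.5 12.4 0.8
11.0 10.8 0.8
9.5 9.4 0.4
8.0 7.9 0.1
6.5 6.4 1.0
5.0 5.0 0.7
3.5 4.2 5.7
23.2667 19.90989176794459
23.9167
```

View pics/v6.png

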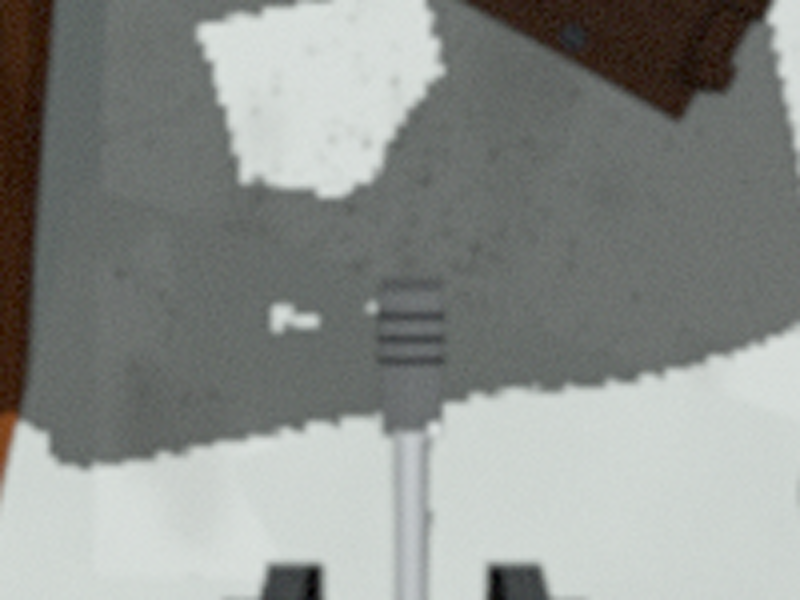

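```bash
python3 - <<'E'
from h import *
import pickle
from scipy.spatial.transform import Rotation as Ro
o=pickle.load(open("o3.pkl","rb"));k=get_calibration("wrist")
A=wz(319.25,165.75,16.5,o,k);S=wz(319.1,202.5,16,o,k);B=wz(318.75,245,9,o,k)
d=(S-A)[:2];d2=(B-A)[:2];yaw=np.degrees(np.arctan2(d2[1],d2[0]));print(A,S,B,np.hypot(*d),yaw)
g=(A+S)[:2]/2;O=[180,0,yaw+180];print(g)
grip(34,60)
goto([*g,60],O);move_l([*g,3.8],O,120)
grip(0,60);ob=get_obs();print(ob["grip_width"],ob["grip_force"],ob["wrist_force"],ob["tcp_pos"])
move_l([*g,90],O,150)
# stand off the loop: shoulder at local y=+95 ; head centre = shoulder+17
O=[180,0,CY+90]
goto(cw(-32.7,110,100),O)
ob=get_obs();print(ob["t"],ob["grip_width"],ob["tcp_pos"]);pickle.dump(ob,open("o4.pkl","wb"))
w=get_image("wrist")[:,:,::-1];s=get_image("side")[:,:,::-1];c=get_image("scene")[:,:,::-1]
for n,i in(("w6",w),("s6",s),("c6",c)):cv2.imwrite(f"pics/{n}.png",i)
u,v=proj("side",cw(-32.7,60,90)).astype(int);p,q=proj("scene",cw(-32.7,60,90)).astype(int)
print(u,v,p,q)
cv2.imwrite("pics/v7.png",np.hstack([cv2.resize(s[v-60:v+60,u-40:u+40],(400,600),interpolation=cv2.INTER_CUBIC),cv2.resize(c[q-60:q+60,p-40:p+40],(400,600),interpolation=cv2.INTER_CUBIC)]))
E
```

```text
[485.09968673 263.17135042  16.5       ] [487.65022923 230.20356728  16.        ] [490.96629264 186.05803553   9.        ] 33.06629692341022 -85.64944767156328
[486.37495798 246.68745885]
12.202670845341899 61.06068134307861 [-0.72907887 -0.5289826   5.03836888] [487.75376449 247.18941693   5.29374994]
26.8667 12.179342928766747 [493.4114813  115.50939181  98.7218159 ]
331 267 365 145
```

View pics/v7.png

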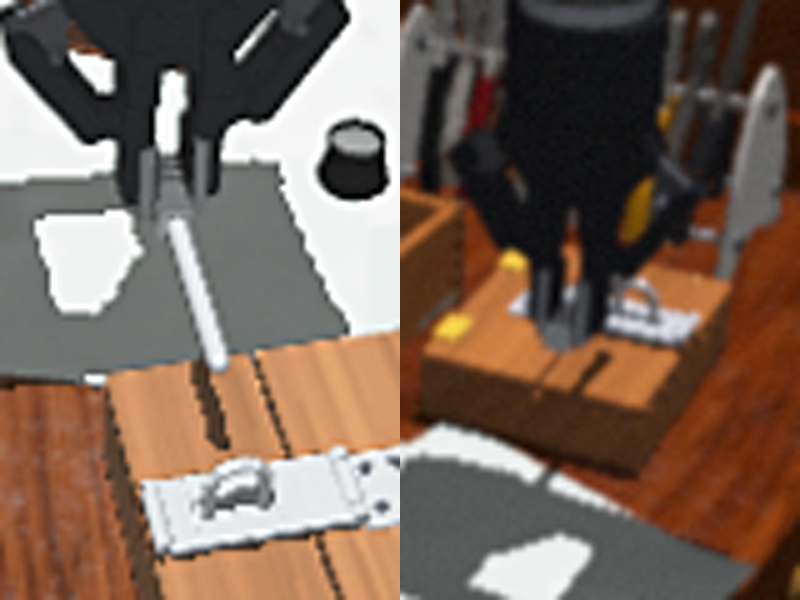

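```bash
python3 - <<'E'
from h import *
import pickle
o=pickle.load(open("o4.pkl","rb"));a=np.radians(CY);t=o["tcp_pos"];d=np.array([np.sin(a),-np.cos(a),0])
for zt in(3.7,):
  S=t+d*17+[0,0,zt];T=t+d*87+[0,0,zt-3.0]
  print(proj("side",S),"obs 326.4 251",proj("side",T),"obs 334.6 279.4 (tip end)")
print("staple top",proj("side",cw(-32.7,0,76)),"obs 338.6 300.6")
print(proj("side",cw(-32.7,0,76)+[5,0,0]),proj("side",cw(-32.7,0,76)+[0,0,-5]), proj("side",T+[0,-5,0]))
E
```

```text
[326.98820312 251.08925036] obs 326.4 251 [336.09737167 279.82871564] obs 334.6 279.4 (tip end)
staple top [339.2023443  298.53299304] obs 338.6 300.6
[342.0056532 298.2654877] [339.04347849 300.3790739 ] [336.59548652 282.01252616]
```

```bash
python3 - <<'E'
from h import *
O=[180,0,CY+90]
move_l(cw(-31.7,100,62),O,120)
ob=get_obs();print(ob["t"],ob["grip_width"],ob["tcp_pos"],cw(-31.7,100,62))
s=get_image("side")[:,:,::-1];c=get_image("scene")[:,:,::-1]
for n,i in(("s7",s),("c7",c)):cv2.imwrite(f"pics/{n}.png",i)
u,v=proj("side",cw(-32.7,20,65)).astype(int);p,q=proj("scene",cw(-32.7,10,65)).astype(int)
print(u,v,p,q)
f=lambda i,u,v:cv2.resize(i[v-30:v+30,u-20:u+20],(400,600),interpolation=cv2.INTER_CUBIC)
cv2.imwrite("pics/v8.png",np.hstack([f(s,u,v),f(c,p,q)]))
E
```

```text
27.4917 12.322008433384639 [495.76152452 106.66194843  61.57304932] [496.16877695 106.21146357  62.        ]
336 293 371 145
```

View pics/v8.png

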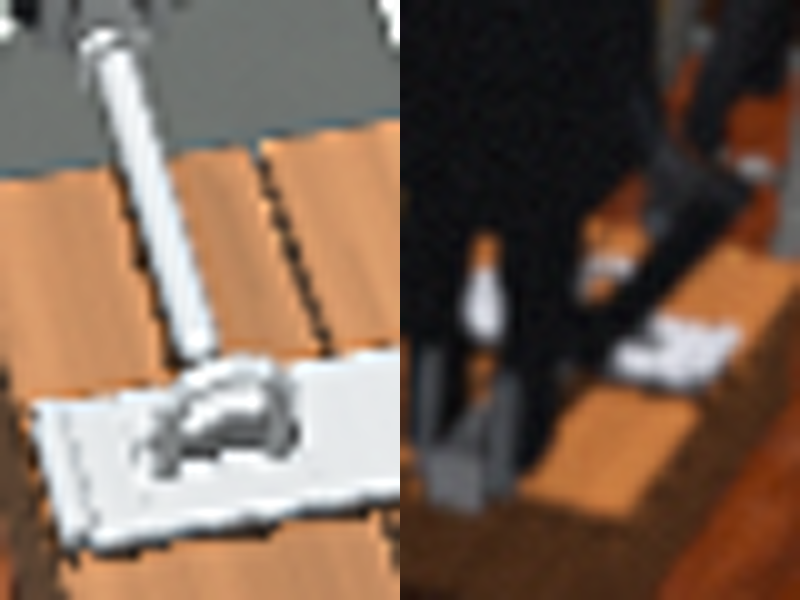

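```bash
python3 - <<'E'
from h import *
O=[180,0,CY+91.1];X=-32.2
move_l(cw(X,100,62),O,60);f0=get_obs()["wrist_force"]
def st(y,z,s=50):
    move_l(cw(X,y,z),O,s);ob=get_obs();f=ob["wrist_force"]-f0
    print(y,z,f.round(1),ob["tcp_pos"].round(1),round(ob["grip_width"],1));return f
for y in(93,86,79,70,60,50,40):
    f=st(y,62)
    if np.hypot(f[0],f[1])>6 or abs(f[2])>6:print("STOP");break
else:
    for z in(60,58.5,57,56,55,54.2):
        f=st(40,z,30)
        if f[2]>2:break
print(get_obs()["t"])
s=get_image("side")[:,:,::-1];cv2.imwrite("pics/s8.png",s)
u,v=proj("side",cw(-32.7,5,62)).astype(int)
cv2.imwrite("pics/v9.png",cv2.resize(s[v-30:v+30,u-30:u+30],(600,600),interpolation=cv2.INTER_CUBIC))
E
```

```text
93 62 [-1.1 -0.6  0.7] [496.3  98.8  62.1] 12.3
86 62 [-1.9 -1.3  0.6] [496.8  91.9  62. ] 11.9
79 62 [-0.9 -0.6  0.6] [497.3  84.9  62. ] 11.9
70 62 [-1.3 -1.3 -0.5] [498.1  75.9  62. ] 12.4
60 62 [-0.9 -0.9  0.7] [498.9  66.   62. ] 12.0
50 62 [-1.5  0.1  0.7] [499.6  56.   62. ] 12.4
40 62 [-1.1 -0.9 -0.6] [500.4  46.   62. ] 12.3
40 60 [-0.9 -0.3  0.3] [500.1  46.5  59.7] 12.1
40 58.5 [-0.8 -0.1  0.7] [500.2  46.5  58.3] 12.3
40 57 [-0.8 -0.6  0.3] [500.2  46.4  56.9] 12.1
40 56 [-0.9 -0.4 -0.8] [500.3  46.3  55.9] 11.7
40 55 [-0.9 -1.2  1.2] [500.3  46.4  54.9] 12.4
40 54.2 [-1.  -0.1  2. ] [500.5  46.4  54.4] 12.2
31.6
```

View pics/v9.png

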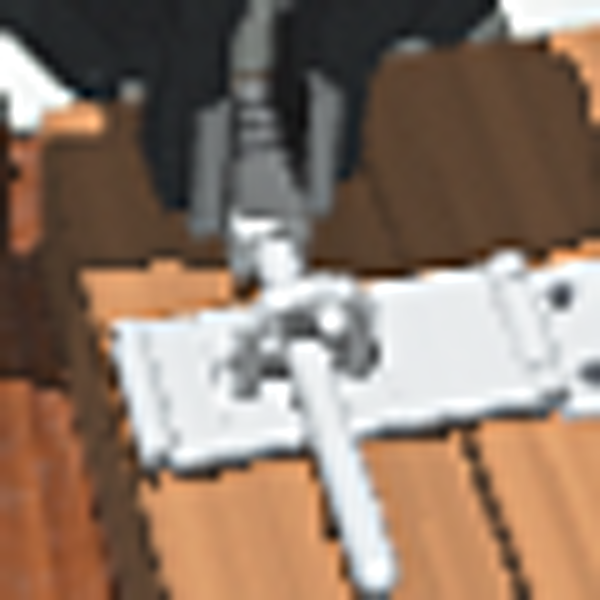

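```bash
python3 - <<'E'
from h import *
O=[180,0,CY+91.1];X=-32.2
f0=get_obs()["wrist_force"]
for y in np.arange(38,27.5,-1):
    move_l(cw(X,y,54.3),O,30);ob=get_obs();f=ob["wrist_force"]-f0
    print(y,f.round(1),ob["tcp_pos"].round(1))
    if f[1]>4:break
grip(26,20);wait(.3)
ob=get_obs();print(ob["t"],ob["grip_width"])
yy=y
move_l(cw(X,yy,130),O,150);move_l(cw(X,yy+60,200),O,250)
print(get_obs()["t"])
c=get_image("scene")[:,:,::-1];s=get_image("side")[:,:,::-1]
cv2.imwrite("pics/s9.png",s);cv2.imwrite("pics/c9.png",c)
u,v=proj("side",cw(-32.7,5,62)).astype(int);p,q=proj("scene",cw(-32.7,10,60)).astype(int)
f=lambda i,u,v:cv2.resize(i[v-30:v+30,u-40:u+40],(400,300),interpolation=cv2.INTER_CUBIC)
a=np.hstack([f(s,u,v),f(c,p,q)])
cv2.imwrite("pics/v10.png",a)
E
```

```text
38.0 [ 1.8  0.3 -1.1] [500.7  44.2  54.4]
37.0 [ 0.3 -0.4 -1. ] [500.7  43.3  54.3]
36.0 [ 1.8  0.8 -0.5] [500.7  42.3  54.3]
35.0 [ 1.5  0.3 -0.6] [500.7  41.3  54.3]
34.0 [ 1.5  0.7 -0.5] [500.8  40.3  54.3]
33.0 [ 1.1  3.2 -0.2] [500.8  40.   54.3]
32.0 [1.4 5.6 0.9] [500.8  39.9  54.3]
33.9917 25.99924436933849
35.1667
```

View pics/v10.png

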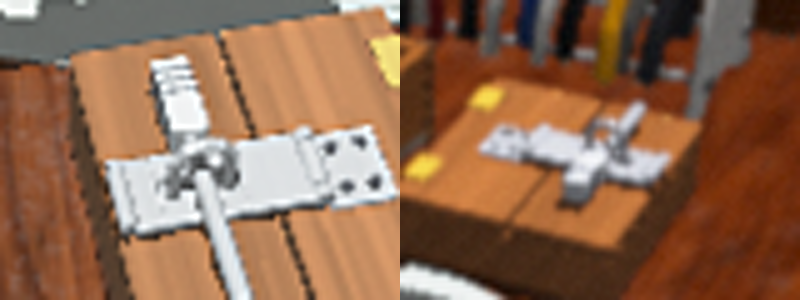

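The pictures show the head (175,110, left crop) close up against the strap edge, the shank through the staple (205,165), the hasp flat, and the gripper clear.

```bash
python3 -c "
from station import *
print(sign_off())"
```

```text
the job is handed in; nothing more can be done
None
```

The chest is locked and handed in at about 35 s of the 69 s allowed: hasp flat over the staple, pin laid on the mat and taken again by its head, then pushed through the staple until the head met the strap, loupe and pot left alone.

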